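# Open the dental articulator so that it stays open

### The job

Open the articulator with the blue mounting plates so that its lower cast can be worked on: with the fingertips, push the front plate of its upper frame up from below and on past its balance point, until the frame tips back on to its rear stop and stays open by itself. Do it gently: only push, never grip or lift the articulator, do not fling the frame over or let it drop shut. The articulator stays standing where it is, the red one stays shut, and nothing else on the table is moved.

Things in the scene. Friction and masses are not known exactly. Their poses are not given: they have to be found in the camera images.
- art_blue: Dental articulator (metal frame holding an upper and a lower jaw cast) with BLUE mounting plates and screws, to be opened. Loose on rubber feet, about 1.2 kg, 165 mm deep, 150 wide, 155 tall when shut. Origin: centre of its underside; z up, x from front to rear (hinge side), y along the hinge. Two rear posts at y +-52 mm; lower frame 16 mm high, its front at x = -66 mm.
- blue_lip (a point): Middle of the lower front edge of the blue articulator's front plate (front end of the upper frame, 40 mm wide, 10 thick; underside 115 mm above the table when shut). 145 mm before the hinge axis and 7 above it when shut; turns with the frame. Underside bare for 44 mm back to the incisal pin (7 mm rod, reaching 80 mm below it); below it free down to the table or lower frame.
- blue_hinge (a point): Middle of the blue articulator's hinge axis, at x = +55 mm, z = 108 mm of its frame; the point's y is the axis.
- blue_upper (a joint): Opening angle of the blue upper frame, rad: 0 shut, growing as the front plate goes up and back over the hinge; 1.57 upright. The hinge runs almost freely: the frame with its cast (0.25 to 0.4 kg) falls shut below the balance point near 1.63 and, beyond it, falls back on to the rear stop at 2.15 and stays open. Pushing up at the front plate takes 1 to 2 N when shut.
- art_red: A second articulator of the same make and size, with RED mounting plates and screws; it must stay shut and where it stands. Origin and axes as for the blue one.
- red_upper (a joint): Opening angle of the red articulator's upper frame, rad: 0 shut; it must stay shut.
- vial_a: Small glass implant vial with a grey cap, standing, 20 mm diameter, 43 mm tall; origin at the centre of its underside, z up. It must stay where it stands.
- vial_b: Small glass implant vial with a white cap, standing, 20 mm diameter, 43 mm tall; origin at the centre of its underside, z up. It must stay where it stands.
- jaw_model: Bare pink training jaw with ivory teeth, a U about 95 x 90 mm and 50 mm tall, lying loose; origin at the centre of its underside, z up. It must stay where it stands.
- steel_bowl: Empty steel bowl, 90 mm across the rim, 40 mm tall; origin at the centre of its underside, z up. It must stay where it stands.
- saline: Clear bottle with a blue cap, 60 mm diameter, 150 mm tall, standing between the articulators, towards the back; origin at the centre of its underside, z up. It must stay where it stands.
- wrench: Small steel torque ratchet lying flat, 125 mm long along its x, up to 13 mm thick; origin below its middle, z up. It must stay where it stands.
Mind the look-alikes: they are no part of the job. Leave any green look-alike of the art_blue alone.

How it is judged (in metres and radians):
On the way:
1. the fingers are pushing the blue articulator's upper frame up, on the way between 0.5 and 1.5 rad (value of joint blue_upper between 0.5 and 1.5 rad and contact force between the fingers and art_blue above 0.2 N), for 0.05 s.
At the end, for the whole second after the job is handed in: The blue articulator's upper frame rests open on its rear stop (over 2.05 rad) and is still; the articulator stands upright within 25 mm of where it stood; the red one is shut (under 0.05 rad); the red one and all other listed things are within 20 mm of where they stood (value of joint blue_upper above 2.05 rad and velocity of joint blue_upper between -0.1 and 0.1 rad/s and angle between art_blue's own z axis and vertical below 0.05 rad and distance of art_blue from where it was at the start of the episode below 0.025 m and linear speed of art_blue below 0.02 m/s and value of joint red_upper below 0.05 rad and distance of each of art_red, vial_a, vial_b, jaw_model, steel_bowl, saline, wrench from where it was at the start of the episode below 0.02 m); the robot touches nothing.
It fails at once if the blue articulator is lifted, tipped or pushed more than 25 mm out of place (height (world z) of art_blue above 0.012 m or angle between art_blue's own z axis and vertical above 0.15 rad or distance of art_blue from where it was at the start of the episode above 0.025 m).
It fails at once if the blue articulator is gripped or pressed hard (over 20 N) (contact force between the fingers and art_blue above 20 N).
It fails at once if the upper frame is flung over (faster than 6 rad/s) or drops back (faster than 5 rad/s) (velocity of joint blue_upper above 6 rad/s or velocity of joint blue_upper below -5 rad/s).
It fails at once if the red articulator is opened or moved more than 20 mm (value of joint red_upper above 0.15 rad or distance of art_red from where it was at the start of the episode above 0.02 m).
It fails at once if another thing on the table is moved more than 20 mm (distance of any of vial_a, vial_b, jaw_model, steel_bowl, saline, wrench from where it was at the start of the episode above 0.02 m).
It also fails if it takes over 43 s, if anything falls off the work surface, if the arm or the gripper's body presses on something with over 40 N, if the wrist force passes 120 N, or if a joint passes its speed limit or range.

### The arm

A 6-joint arm with a two-finger parallel gripper is mounted at the origin on the work surface. World frame = base frame: x ahead of the robot, y to its left, z up, the work surface at z = 0. Lengths are in m, angles in degrees, forces in N, time in s.
With the tool pointing down it reaches from about 0.275 to 0.825 m from the base axis. Payload 4.9 kg.
Tool frame: the origin (TCP) lies midway between the tips of the shut fingers; the grasp point (between the pads) lies 19 mm behind it (grip_point_offset is the distance from the TCP to the grasp point, in m); y points along the fingers, z is the direction in which the jaws open and shut, and the axes are right-handed (so a half turn about y gives the same grasp; the last joint's range is limited). The gripper opens to 85 mm and grips with 20 to 120 N. Pads are 22 mm wide; open, the fingers measure 114 mm over their backs; the gripper's body (76 mm by 85 mm) begins 54 mm behind the grasp point. The pads swing forward as they close: fully open they stand 13 mm farther back than shut.
Start: joints at [64.962, 18.69, -11.035, 60.275, 0, 82.311], TCP at [0.164, 0.525, 0.231] pointing down, gripper open.
Joint ranges: [-152.03, 152.03], [-55.5, 102.48], [-74.3, 77.21], [-110.64, 120.58], [-84.22, 78.4], [-180, 180]. Speed limits (degrees/s): [147.25, 147.25, 180, 180, 180, 180].

### API

Orientations are given as [roll, pitch, yaw] about the fixed x, y, z axes, in that order (R = Rz(yaw) Ry(pitch) Rx(roll)).
In Python, from cell import * gives the robot as it stands.
- The arm moves only by the tool servo_tool, never from a script. Its argument "commands" is one flat list of numbers, 7 for each row, row after row: the shift along the tool's x, y, z in m, then the turn, a rotation vector about the tool's x, y, z in degrees, then the finger opening in m, from 0 to 0.0854. In form: [tx, ty, tz, wx, wy, wz, fingers, tx, ty, tz, wx, wy, wz, fingers, ...]. A call has 1 to 12 rows; each row shifts and turns the pose as measured when the row begins, along the tool's axes as they then stand; what a row does not reach is not made up. A row lasts 1/8 s, in which the tool goes at most 62.5 mm and 10.7 degrees, less where a joint would pass 70% of its speed; a pose out of reach is approached as far as the arm can. A call is refused whole if a number of a shift passes 0.0625 or a number of a turn 10.7, either way. A call with a gripper value outside its range is refused whole. The fingers move at their own pace and stop on an object; the grip force is fixed at half the most. Time passes only in rows, so rows that do not move let the fingers close. It gives the time, the measured TCP pose, the force and the opening at its end, in the units of the state.
- get_state(): the state, without advancing time (a new reading comes with each control period).
- snapshot(name): name is "side" or "top"; returns a dict with "frame" (420x560x3 uint8, red, green, blue), "fx", "fy", "cx", "cy" (pixels), "distortion" ([k1, k2, p1, p2, k3] as OpenCV has them; the pictures are not rectified), "R" (3x3) and "t" (3): a world point X has camera coordinates R X + t. Camera axes: x right, y down, z forward; pixel columns grow to the right and rows downward; lengths in m; the calibration is good to about 2 mm. A picture is of the moment at which its call begins. There is no depth.
- close_job(): hands the job in, once; it reports no verdict.
The state is a dict: "time_s": time; "q": joint angles; "qvel": joint speeds; "tau": joint torques, N m; "tool_pos": TCP position; "tcp_rot": TCP orientation; "ft_force": force on the tool from outside, world axes, zero at the start; "ft_torque": the same for the moment, N m; "opening": finger opening in m.
Only numpy, scipy, OpenCV 4.12 (cv2) and the standard library are available. Lean on these libraries where they do the work, as an engineer would, in place of code of your own. Each camera call takes 0.05 s, during which the arm holds its last target.

## Working session

There is one attempt and no reset: what is moved stays moved. The work goes in short steps, Python scripts to look and compute and a tool call to move; the robot and the scene stay as the last step left them, time stands still between calls to the robot, and variables do not carry over. Pictures are saved under pics/ and viewed, and the job is handed in when it is done.

Besides the shell and the picture viewer there is one more tool, called after "Emit:" as name(argument=value, ...) on one line, values as JSON. servo_tool: Moves the arm, as the interface text tells. Its arguments: {"type":"object","properties":{"commands":{"type":"array"}},"required":["commands"]}

```bash
ls; mkdir -p pics; python3 - <<'E'
from cell import *
import cv2,pickle
s=get_state();print(s)
for n in("side","top"):
    d=snapshot(n);cv2.imwrite(f"pics/{n}0.png",d["frame"][:,:,::-1]);pickle.dump(d,open(f"{n}0.pkl","wb"))
    print(n,d["fx"],d["fy"],d["cx"],d["cy"],d["distortion"],d["R"],d["t"])
E
```

```text
pics
{'time_s': 0.0, 'q': array([ 6.49637634e+01,  1.87340117e+01, -1.10905824e+01,  6.02741003e+01,
        1.79574090e-03,  8.23098913e+01]), 'qvel': array([-0.123574  ,  0.01352467, -0.07856145, -0.00955507, -0.007387  ,
       -0.01119086]), 'tau': array([ 2.52244929e-03, -4.43397582e+01,  2.62442261e+01,  1.55046699e-02,
        4.96178970e-06, -2.89175830e-05]), 'tool_pos': array([0.16372672, 0.52447319, 0.23049384]), 'tcp_rot': array([-9.00975665e+01,  1.49863830e-02, -1.73461422e+01]), 'ft_force': array([ 0.22953424, -0.45211461, -0.0139953 ]), 'ft_torque': array([-0.05899301,  0.01662215, -0.00932444]), 'opening': 0.085202091550457}
side 414.297359929431 414.297359929431 282.4518855956709 211.4292916152028 [-0.06216978  0.          0.          0.          0.        ] [[ 0.9313768  -0.36395899 -0.00843201]
 [-0.19705558 -0.48452281 -0.85229498]
 [ 0.30611492  0.79546935 -0.52299346]] [-0.45066994  0.1673739   0.99345153]
top 386.50318010396643 386.50318010396643 277.2649341690705 206.08917929823235 [0.03055099 0.         0.         0.         0.        ] [[ 0.00255411 -0.9999893  -0.00385794]
 [-0.98352151 -0.00181459 -0.18078202]
 [ 0.18077309  0.00425611 -0.98351562]] [-0.01793394  0.45680571  1.03061623]
```

View pics/side0.png

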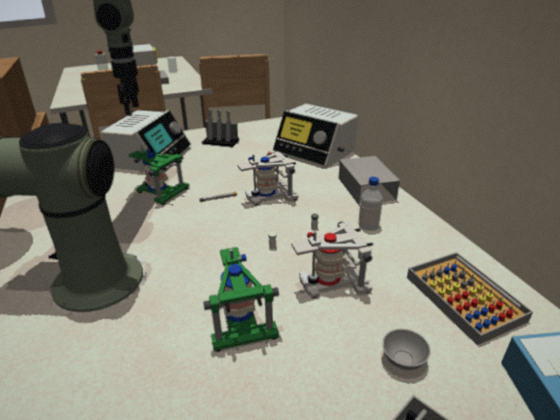

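View pics/top0.png

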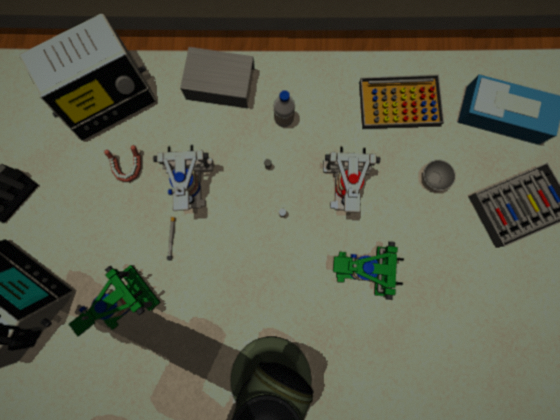

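Candidates for the target:
- grey frame with blue screw and plates: top (182,178), side (266,177)
- grey frame with red: top (350,180), side (330,260)
- green frames with blue parts: top (370,268) and (118,295), side (240,300) and (160,175)

I choose the grey frame with blue, and check it in a crop.

```bash
cat > h.py <<'E'
import numpy as np,cv2,pickle
def K(d): return np.array([[d["fx"],0,d["cx"]],[0,d["fy"],d["cy"]],[0,0,1]])
def ray(d,uv):
    p=cv2.undistortPoints(np.array([[uv]],float),K(d),np.array(d["distortion"],float))[0,0]
    R=np.array(d["R"]);return -R.T@np.array(d["t"]), R.T@np.array([p[0],p[1],1])
def onz(d,uv,z):
    c,v=ray(d,uv);return c+v*(z-c[2])/v[2]
def proj(d,X):
    R=np.array(d["R"]);r=cv2.Rodrigues(R)[0]
    return cv2.projectPoints(np.array(X,float).reshape(-1,1,3),r,np.array(d["t"],float),K(d),np.array(d["distortion"],float))[0][:,0]
def tri(d1,u1,d2,u2):
    c1,v1=ray(d1,u1);c2,v2=ray(d2,u2)
    A=np.stack([v1,-v2],1);s=np.linalg.lstsq(A,c2-c1,rcond=None)[0]
    a=c1+s[0]*v1;b=c2+s[1]*v2;return (a+b)/2,np.linalg.norm(a-b)
E
python3 - <<'E'
import cv2
a=cv2.imread("pics/top0.png")[130:230,130:250];b=cv2.imread("pics/side0.png")[140:220,225:315]
cv2.imwrite("pics/tc.png",cv2.resize(a,None,fx=6,fy=6,interpolation=2));cv2.imwrite("pics/sc.png",cv2.resize(b,None,fx=7,fy=7,interpolation=2))
E
```

```text
(no output)
```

View pics/tc.png

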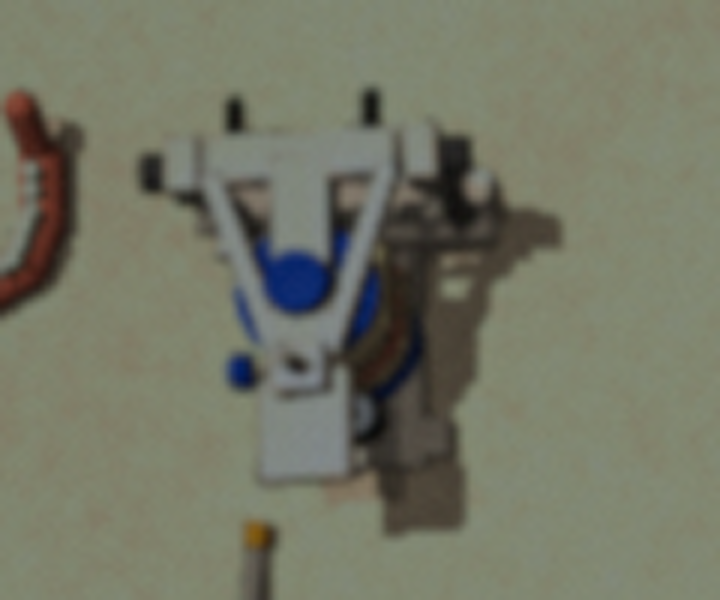

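View pics/sc.png

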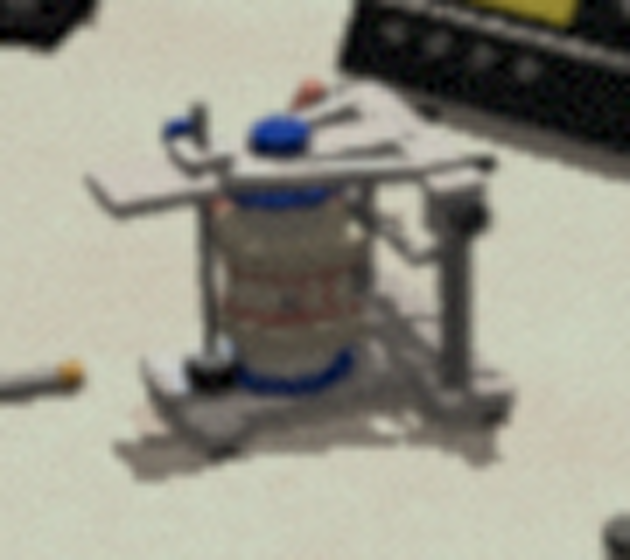

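The crop confirms grey frame, blue screw and blue plates. Front plate: top view, front corners at (173,210) and (188,210). Side view, front corners at (238,166) and (242,170).

```bash
python3 - <<'E'
from h import *
t=pickle.load(open("top0.pkl","rb"));s=pickle.load(open("side0.pkl","rb"))
P=lambda x,y:(130+x/6-.4,130+y/6-.4); S=lambda x,y:(225+x/7-.4,140+y/7-.4)
L=onz(t,P(260,477),.125);R=onz(t,P(348,475),.125);print("front edge top",L,R,np.linalg.norm(L-R))
print("tri",tri(t,P(260,477),s,S(90,182)),tri(t,P(348,475),s,S(118,208)))
HL=onz(t,P(180,160),.115);HR=onz(t,P(420,152),.115);print("posts",HL,HR,np.linalg.norm(HL-HR))
h=(HL+HR)/2;m=(L+R)/2;d=h-m;print("len",np.linalg.norm(d[:2]),"yaw rear",np.degrees(np.arctan2(d[1],d[0])), "axis yaw",np.degrees(np.arctan2(*(HL-HR)[[1,0]])))
w=onz(t,P(257,525),.01);print("wrench tip",w,onz(t,(169,258),.01))
for n,uv,z in [("vial_a",(268,163),.043),("vial_b",(282,213),.043),("sal",(285,97),.15),("jaw",(125,165),.03),("red front",(353,209),.12)]:print(n,onz(t,uv,z))
E
```

```text
front edge top [0.43322382 0.24854479 0.125     ] [0.43415207 0.21130796 0.125     ] 0.03724839415636531
tri (array([0.43483841, 0.25052507, 0.11768655]), np.float64(0.0006689862254951037)) (array([0.43568601, 0.21184476, 0.12204993]), np.float64(0.002039536797660588))
posts [0.57641122 0.29349276 0.115     ] [0.58043185 0.1883576  0.115     ] 0.10521201426975853
len 0.14515091107209493 yaw rear 4.34575235598065 axis yaw 92.19006387191196
wrench tip [0.4303197 0.2807469 0.01     ] [0.31518454 0.28418611 0.01      ]
vial_a [0.58041571 0.00957974 0.043     ]
vial_b [ 0.43720892 -0.030058    0.043     ]
sal [ 0.72736229 -0.03690748  0.15      ]
jaw [0.57725805 0.41744649 0.03      ]
red front [ 0.43521676 -0.21112304  0.12      ]
```

Estimates agree with the given sizes: front edge x≈0.434, y≈0.230 (37 mm against 40 wide), hinge (0.578, 0.241) (145 mm), yaw about 3°. Plan: fingers shut, tool level and pointing to +x, enter under the plate, follow the arc. First I travel above everything.

Emit:
servo_tool(commands=[0,-0.04,0,0,0,0,0,0.034,0,-0.028,0,0,0,0,0.034,0,-0.028,0,0,0,0,0.034,0,-0.028,0,0,0,0,0.034,0,-0.028,0,0,0,0,0.034,0,-0.028,0,0,0,0,0.034,0,-0.028,0,-5,0,0,0.034,0,-0.028,0,-5,0,0,0,0,0,0,-5,0,0,0,0,0,0,-5,0,0])

```text
time_s: 1.35
tool_pos: [0.3399, 0.2594, 0.2689]
tcp_rot: [-90.4, 0.2, 3.3]
ft_force: [-0.3, -0.1, 0.6]
opening: 0.0003
```

Emit:
servo_tool(commands=[0,0,-0.03,0,0,-10,0,0,0,0,0,0,-10,0,0,0,0,0,0,-10,0,0,0,0,0,0,-10,0,0,0,0,0,0,-10,0,0,0,0,0,0,-10,0,0,0,0,0,0,-10,0,0,0,0,0,0,-10,0,0,0,0,0,0,-8,0])

```text
time_s: 2.48
tool_pos: [0.3219, 0.3033, 0.3219]
tcp_rot: [-97.3, -81.9, 5.6]
ft_force: [1.2, 1.2, 0.7]
opening: 0.0001
```

```bash
python3 - <<'E'
from cell import *
import cv2
s=get_state();print(s['q'].round(1),s['tool_pos'].round(4),s['tcp_rot'].round(1),s['ft_force'].round(1))
d=snapshot("side");cv2.imwrite("pics/side1.png",d["frame"][:,:,::-1])
E
```

```text
[ 72.5  10.4 -74.2 -57.1 -72.4  25.4] [0.3219 0.3033 0.3219] [-97.3 -81.9   5.6] [1.2 1.2 0.7]
```

View pics/side1.png

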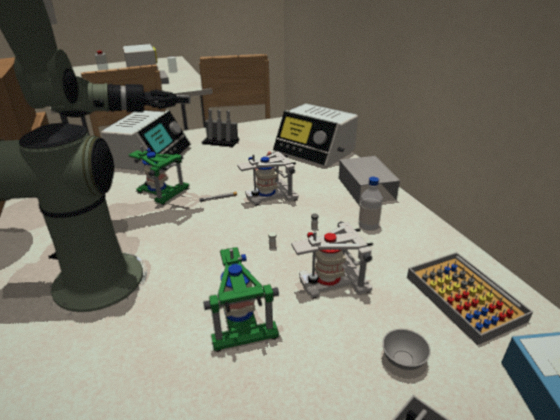

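That pose is at the joint limits: the arm is too folded for a level tool so near the base. I back out and fit the arm's geometry from the readings, to choose a reachable tool direction.

Emit:
servo_tool(commands=[0,0,0,0,0,10,0,0,0,0,0,0,10,0,0,0,0,0,0,10,0,0,0.03,0,0,0,10,0])

```text
time_s: 3.02
tool_pos: [0.3549, 0.3195, 0.2958]
tcp_rot: [-93.3, -57.0, 2.8]
ft_force: [1.2, 1.5, -0.1]
opening: 0.0001
```

```bash
python3 - <<'E'
from cell import *
s=get_state();print(s['q'].round(3),s['tool_pos'].round(4),s['tcp_rot'].round(2))
E
```

```text
[ 60.303  -5.555 -55.31    3.724 -47.44   42.736] [0.3549 0.3195 0.2958] [-93.26 -57.01   2.84]
```

Emit:
servo_tool(commands=[0.03,0.03,0,0,0,0,0,0.03,0.03,0,0,0,0,0,0,0,0,0,-5,0,0])

```text
time_s: 3.4
tool_pos: [0.4417, 0.3179, 0.3171]
tcp_rot: [-100.7, -56.2, 11.7]
ft_force: [-1.1, -0.8, -1.2]
opening: 0.0001
```

```bash
cat > fk.py <<'E'
import numpy as np
from scipy.spatial.transform import Rotation as Ro
from scipy.optimize import least_squares
D=[([64.9637634,18.7340117,-11.0905824,60.2741003,.0018,82.3098913],[.16372672,.52447319,.23049384],[-90.0975665,.015,-17.346]),
([72.5,10.4,-74.2,-57.1,-72.4,25.4],[.3219,.3033,.3219],[-97.3,-81.9,5.6])]
def fk(q,p):
    h,L1,a,L2,b,T,c,e,y0=p
    Rz=Ro.from_euler('z',q[0],degrees=True);Ry=lambda t:Ro.from_euler('y',t,degrees=True)
    R1=Rz;R2=R1*Ry(q[1]);R3=R2*Ry(-q[2]);R4=R3*Ry(q[3]);R5=R4*Ro.from_euler('z',q[4],degrees=True)
    x=R1.apply([e,y0,h])+R2.apply([a,0,L1])+R3.apply([L2,0,b])+R4.apply([c,0,0])+R5.apply([T,0,0])
    return x,R5.apply([1,0,0]),R5,
E
python3 - <<'E'
from cell import *
from fk import *
s=get_state();print(s['q'].round(3),s['tool_pos'].round(4),s['tcp_rot'].round(2))
for q,x,r in D+[(s['q'],s['tool_pos'],s['tcp_rot'])]:
    print(fk(q,[0]*9)[1], Ro.from_euler('xyz',r,degrees=True).apply([0,1,0]))
E
```

```text
[ 48.5    -3.985 -51.966  -2.812 -39.663  25.635] [0.4417 0.3179 0.3171] [-100.69  -56.25   11.67]
[-7.57428742e-04 -1.54739700e-03 -9.99998516e-01] [-7.57584513e-04 -1.54735983e-03 -9.99998516e-01]
[ 0.98972501 -0.03083796 -0.13961888] [ 0.98971161 -0.03063187 -0.13975915]
[ 0.83766478 -0.01644258 -0.54593713] [ 0.83766478 -0.01644258 -0.54593713]
```

The direction model is exact. Now I fit the lengths and check which tool directions are reachable along the arc.

```bash
cat >> fk.py <<'E'
D+=[([60.303,-5.555,-55.31,3.724,-47.44,42.736],[.3549,.3195,.2958],0),([48.5,-3.985,-51.966,-2.812,-39.663,25.635],[.4417,.3179,.3171],0)]
def res(p): return np.concatenate([(fk(q,p)[0]-x)*1000 for q,x,_ in D]+[np.array([p[6],p[7],p[8],p[2],p[4]])*1.])
sol=least_squares(res,[.3,.3,0,.3,0,.2,0,0,0]);P=sol.x
lo=np.array([-152,-55.5,-74.3,-110.6,-84.2]);hi=np.array([152,102.4,77.2,120.5,78.4])
def ik(x,yaw,p,q0=None):
    d=Ro.from_euler('zy',[yaw,p],degrees=True).apply([1,0,0])
    best=None
    for s in ([30,0,-50,0,0],[28,30,-20,-20,-20],[30,60,10,-40,-20],[30,-20,-60,-30,-20]):
        f=lambda q:np.concatenate([(fk(q,P)[0]-x)*10,fk(q,P)[1]-d])
        r=least_squares(f,s,bounds=(lo,hi),x_scale=30)
        if best is None or r.cost<best.cost:best=r
    f=best.fun
    return best.x.round(1),np.linalg.norm(f[:3])*100,np.degrees(np.linalg.norm(f[3:]))
E
python3 - <<'E'
from fk import *
print(P.round(4),(sol.fun[:12]).round(2))
H=np.array([.578,.241,.108]);ax=np.radians(3.3)
def tcp(th,p,d=.02):
    th,p=np.radians([th,p]);x=(.145-d)*-np.cos(th)+.007*np.sin(th)-.011*np.sin(p);z=(.145-d)*np.sin(th)+.007*np.cos(th)-.011*np.cos(p)
    return H+[x*np.cos(ax),x*np.sin(ax),z]
for yaw in (3,15,25,35):
  for p in (0,15,30):
    print(yaw,p,'start',*ik(tcp(-3,p),yaw,p),'pre',*ik(tcp(-10,p)-[.06,0,0],yaw,p)[1:],'top',*ik(tcp(95,p+30),yaw,p+30)[1:])
E
```

```text
[ 0.3031  0.5135 -0.      0.3977  0.0697  0.3036  0.1179  0.0006  0.0736] [-0.01  0.   -0.   -0.01  0.    0.    0.01 -0.   -0.    0.   -0.01  0.  ]
3 0 start [  47.7   61.1  -74.3 -110.6  -54.8] 5.313634661611142 18.72354927296304 pre 5.7857500392904555 18.59260980372714 top 1.798766884999431e-13 1.1638668285937122e-14
3 15 start [  47.6   61.4  -74.3 -110.6  -54.3] 7.106980436590077 12.032369835583992 pre 8.140549606279023 14.51760340598396 top 2.7336071744532854e-13 2.017835734869478e-14
3 30 start [ 38.3  28.5 -74.3 -60.2 -33.3] 3.3376333252663684 7.363369346291556 pre 4.539073998272156 10.826855435866445 top 2.498001805406602e-13 1.5922639465540837e-14
15 0 start [  47.2   61.   -74.3 -110.6  -53.1] 10.730568819742206 27.103307305428974 pre 10.715009164417728 28.0909575298585 top 6.916653802134305e-13 9.987144280841537e-14
15 15 start [  47.1   61.3  -74.3 -110.6  -52.6] 13.230623566999988 22.708643378909045 pre 13.49278965783408 25.241627035984322 top 4.613273919621153e-12 1.0567548844594332e-11
15 30 start [ 27.7  18.9 -74.3 -49.1 -14. ] 6.748624636746019 15.150361351988447 pre
[... 417 characters left out ...]
9193426557978e-14
25 30 start [  8.   15.2 -74.3 -42.   18.6] 7.65805486875412 18.012139547554987 pre 10.279665627284611 25.261911457080227 top 6.82696892143e-13 1.624886835857946e-13
35 0 start [ -19.6   69.   -74.3 -110.6   77.4] 10.030341004546472 25.409561633836418 pre 10.7324483493819 29.069701047990606 top 5.1581330920906635e-12 1.9930787999638895e-12
35 15 start [-16.9  43.4 -74.3 -63.5  66.3] 7.991895550470622 22.797321084919712 pre 10.698456333558607 25.58131903929794 top 2.6766507790745725e-13 2.915026515950545e-14
35 30 start [ -8.7  25.9 -74.3 -46.2  47.6] 5.771141206011938 15.177951686180117 pre 7.5218746085204415 21.57464995389348 top 6.855121490028354e-13 7.224831409934919e-14
```

```bash
cat >> fk.py <<'E'
H=np.array([.578,.241,.108]);ax=np.radians(3.3)
def tcpl(th,d=.018,r=.013,off=0.0):
    th=np.radians(th);x=(.145-d)*-np.cos(th)+(.007-r)*np.sin(th);z=(.145-d)*np.sin(th)+(.007-r)*np.cos(th)
    return H+[x*np.cos(ax)+off*np.sin(ax),x*np.sin(ax)-off*np.cos(ax),z]
E
python3 - <<'E'
from fk import *
from h import *
t=pickle.load(open("top0.pkl","rb"))
print("green",onz(t,(118,295),.08),onz(t,(75,330),.12))
for yaw in (-120,-105,-90,-75,-60,-45,45,60,75,93,105,120):
  for p in (0,15,30):
    a=[ik(tcpl(th),yaw,p) for th in (-4,50,100)]
    if all(i[1]<.2 for i in a): print(yaw,p,[list(i[0]) for i in a])
E
```

```text
green [0.2183171  0.38879495 0.08      ] [0.13865175 0.46822941 0.12      ]
-60 15 [[np.float64(51.2), np.float64(66.2), np.float64(-0.8), np.float64(93.8), np.float64(-66.8)], [np.float64(48.3), np.float64(57.7), np.float64(1.1), np.float64(101.8), np.float64(-69.5)], [np.float64(42.2), np.float64(59.4), np.float64(14.3), np.float64(104.9), np.float64(-75.0)]]
-60 30 [[np.float64(50.0), np.float64(60.2), np.float64(-3.4), np.float64(83.4), np.float64(-62.7)], [np.float64(47.3), np.float64(52.3), np.float64(0.2), np.float64(91.9), np.float64(-64.9)], [np.float64(41.3), np.float64(54.3), np.float64(13.3), np.float64(93.6), np.float64(-69.4)]]
-45 15 [[np.float64(53.1), np.float64(53.8), np.float64(-21.7), np.float64(54.8), np.float64(-76.1)], [np.float64(49.8), np.float64(41.9), np.float64(-21.5), np.float64(55.1), np.float64(-78.0)], [np.float64(42.7), np.float64(37.5), np.float64(-21.2), np.float64(24.1), np.float64(-79.4)]]
-45 30 [[np.float64(51.2), np.float64(46.0), np.float64(-24.8), np.float64(44.5), np.float64(-67.0)], [np.float64(48.1), np.float64(36.1), np.float64(-21.2), np
[... 298 characters left out ...]
4(-34.9), np.float64(72.2)], [np.float64(-11.7), np.float64(25.4), np.float64(-52.2), np.float64(-32.3), np.float64(69.4)]]
93 0 [[np.float64(-17.4), np.float64(69.4), np.float64(-15.6), np.float64(94.9), np.float64(69.6)], [np.float64(-15.8), np.float64(59.7), np.float64(-13.6), np.float64(106.7), np.float64(71.2)], [np.float64(-12.6), np.float64(62.6), np.float64(4.5), np.float64(120.5), np.float64(74.5)]]
93 15 [[np.float64(-17.4), np.float64(70.4), np.float64(-15.2), np.float64(96.7), np.float64(69.7)], [np.float64(-15.8), np.float64(60.6), np.float64(-13.5), np.float64(108.4), np.float64(71.3)], [np.float64(-12.7), np.float64(62.5), np.float64(4.2), np.float64(120.5), np.float64(74.7)]]
```

```bash
cat >> fk.py <<'E'
def pts(q):
    h,L1,a,L2,b,T,c,e,y0=P
    Rz=Ro.from_euler('z',q[0],degrees=True);Ry=lambda t:Ro.from_euler('y',t,degrees=True)
    R2=Rz*Ry(q[1]);R3=R2*Ry(-q[2]);R4=R3*Ry(q[3])
    A=Rz.apply([e,y0,h]);B=A+R2.apply([a,0,L1]);C=B+R3.apply([L2,0,b]);E=C+R4.apply([c,0,0]);return B,C,E
def ik2(x,yaw,p,m=3):
    d=Ro.from_euler('zy',[yaw,p],degrees=True).apply([1,0,0]);out=[]
    az=np.degrees(np.arctan2(x[1],x[0]))
    f=lambda q:np.concatenate([(fk(q,P)[0]-x)*10,fk(q,P)[1]-d])
    for q1 in (az-45,az,az+45):
      for q2,q3 in ((0,-55),(40,-20),(20,-60)):
        for q4 in(-60,30):
          for q5 in ((-60,60) if q1!=az else (0,)):
            r=least_squares(f,[q1,q2,q3,q4,q5],bounds=(lo+m,hi-m),x_scale=30)
            if r.cost<1e-8:
                z=min(k[2] for k in pts(r.x))
                if not any(np.allclose(r.x,o[0],atol=1) for o in out): out.append((r.x.round(1),round(z,3)))
    return out
E
cat > scan.py <<'E'
from fk import *
from multiprocessing import Pool
def job(a):
    yaw,p=a
    r=[ik2(tcpl(th),yaw,p) for th in (-5,55,100)]
    return yaw,p,r
if __name__=="__main__":
  with Pool() as po:
    for yaw,p,r in po.imap(job,[(y,p) for y in range(-135,136,15) for p in (0,15,30,45,55)]):
        if all(len(k) for k in r): print(yaw,p,[[(list(map(float,q)),float(z)) for q,z in k] for k in r])
        elif len(r[0]): print(yaw,p,'start only',len(r[1]),len(r[2]))
E
nproc;time timeout 500 python3 scan.py
```

```text
4
-75 15 start only 0 0
-75 30 start only 0 0
-75 45 start only 0 0
-75 55 start only 1 0
-60 0 start only 0 0
-60 15 [[([51.1, 66.4, -0.7, 93.6, -66.8], 0.13)], [([47.8, 57.4, 2.1, 102.5, -70.0], 0.248)], [([42.2, 59.4, 14.3, 104.9, -75.0], 0.273)]]
-60 30 [[([50.0, 60.4, -3.3, 83.3, -62.7], 0.167)], [([46.7, 52.0, 1.3, 92.4, -65.3], 0.284)], [([41.3, 54.3, 13.3, 93.6, -69.4], 0.31)]]
-60 45 [[([48.2, 56.8, -3.2, 79.3, -57.2], 0.198)], [([45.1, 49.4, 3.2, 89.6, -59.5], 0.316)], [([40.0, 52.9, 16.5, 92.6, -62.9], 0.341)]]
-60 55 [[([46.8, 55.6, -1.7, 79.5, -53.3], 0.215)], [([43.9, 49.0, 5.8, 90.6, -55.4], 0.333)], [([39.0, 53.4, 20.5, 95.2, -58.6], 0.358)]]
-45 15 [[([53.1, 54.0, -21.7, 54.6, -76.1], 0.147)], [([49.1, 41.0, -21.3, 53.3, -78.3], 0.264)], [([42.7, 37.5, -21.2, 24.1, -79.4], 0.29)]]
-45 30 [[([51.2, 46.2, -24.8, 44.3, -67.0], 0.198)], [([47.4, 35.6, -20.5, 50.6, -68.3], 0.316)], [([41.3, 35.8, -14.2, 41.1, -69.3], 0.341)]]
-45 45 [[([48.3, 42.3, -22.6, 46.5, -57.5], 0.243)], [([44.9, 33.8, -15.5, 56.8, -58.6], 0.36)], [([39.3, 36.2, -5.9, 54.8, -59.8], 0.386)]]
-45 55 
[... 1945 characters left out ...]
4, 48.0], 0.41)]]
60 30 [[([-18.4, 46.4, -70.2, -55.4, 73.4], 0.167)], [([-15.6, 23.6, -64.0, -34.0, 71.9], 0.284)], [([-11.7, 25.4, -52.2, -32.3, 69.4], 0.31)]]
60 45 [[([-17.1, 36.3, -62.7, -22.2, 68.7], 0.198)], [([-14.6, 19.0, -54.4, -2.7, 68.0], 0.316)], [([-11.2, 22.5, -42.5, -1.9, 66.6], 0.341)]]
60 55 [[([-16.2, 33.5, -57.2, -5.5, 65.7], 0.215)], [([-13.9, 19.1, -48.0, 13.2, 65.4], 0.333)], [([-10.7, 23.2, -35.5, 14.9, 64.7], 0.358)]]
75 55 start only 0 0
90 0 start only 1 0
90 15 start only 1 0
90 30 start only 1 0
90 45 start only 1 0
90 55 start only 1 0
105 0 start only 1 0
105 15 start only 0 0
105 30 start only 0 0
120 0 start only 0 0
real	2m18.260s
user	8m57.073s
sys	0m0.331s
```

Best choice: point the tool ahead and 45° down (yaw ≈ -5°). The wrist then stays high over free table, clear of the green look-alike. The plate's edge rides on the finger's upper side, and later the fingertip pushes the underside. I compute the path.

```bash
cat >> fk.py <<'E'
YAW,PI=-5,45
def path(th,s=.017,hw=.011,p=PI):
    t,pr=np.radians([th,p]);u=np.array([-np.cos(t),np.sin(t)]);n=np.array([-np.sin(t),-np.cos(t)])
    back=np.array([-np.cos(pr),np.sin(pr)]);up=np.array([np.sin(pr),np.cos(pr)])
    if th<p: X=.145*u-.007*n-s*back-hw*up
    else: X=(.145-s)*u-.007*n-hw*up
    return H+[X[0]*np.cos(ax),X[0]*np.sin(ax),X[1]]
def Rt(yaw=YAW,p=PI):
    y=Ro.from_euler('zy',[yaw,p],degrees=True).apply([1,0,0]);z=np.array([-np.sin(np.radians(yaw)),np.cos(np.radians(yaw)),0])
    return Ro.from_matrix(np.stack([np.cross(y,z),y,z],1))
E
python3 - <<'E'
from fk import *
from cell import *
for x in ([.34,.24,.28],[.38,.23,.2],[.40,.229,.085],[.41,.229,.08],path(-2),path(100)+[.02,0,.0],path(110)):
    print(np.round(x,3),[(list(map(float,q)),z) for q,z in ik2(np.array(x),YAW,PI)])
s=get_state();R=Ro.from_euler('xyz',s['tcp_rot'],degrees=True)
print((R.inv()*Rt()).as_rotvec(degrees=True),R.inv().apply(np.array([.40,.235,.26])-s['tool_pos']),Rt().as_euler('xyz',degrees=True))
E
```

```text
[0.34 0.24 0.28] [([50.2, -13.4, -53.9, 21.0, -36.7], np.float64(0.494))]
[0.38 0.23 0.2 ] [([43.1, -4.0, -62.4, -1.3, -33.0], np.float64(0.414))]
[0.4   0.229 0.085] [([40.5, 17.9, -70.2, -32.4, -31.6], np.float64(0.299))]
[0.41  0.229 0.08 ] [([39.3, 19.4, -69.8, -34.1, -30.9], np.float64(0.294))]
[0.437 0.233 0.09 ] [([36.8, 18.5, -66.9, -31.3, -29.5], np.float64(0.304))]
[0.619 0.242 0.225] [([24.8, 12.3, -40.8, -3.7, -22.0], np.float64(0.439))]
[0.621 0.243 0.218] [([24.9, 13.1, -41.1, -4.7, -22.1], np.float64(0.432))]
[-3.01891081  9.40548557 11.94475659] [-0.07952407 -0.00238849 -0.07449184] [-90.72859973 -45.19921692  -5.        ]
```

Emit:
servo_tool(commands=[-0.027,-0.001,-0.025,0,0,0,0,-0.027,-0.001,-0.025,0,0,0,0,-0.027,-0.001,-0.025,0,0,0,0,0,0,0,-1.5,4.7,6,0,0,0,0,-1.5,4.7,6,0,0,0,0,0,0,0,0])

```text
time_s: 4.15
tool_pos: [0.3876, 0.2214, 0.2468]
tcp_rot: [-91.5, -43.7, -4.9]
ft_force: [0.5, 0.3, -0.6]
opening: -0.0
```

```bash
cat > go.py <<'E'
from cell import *
from fk import *
import sys
s=get_state();R=Ro.from_euler('xyz',s['tcp_rot'],degrees=True)
print(s['time_s'],s['q'].round(1),s['tool_pos'].round(4),'F',s['ft_force'].round(1),'rot->',(R.inv()*Rt()).as_rotvec(degrees=True).round(1))
prev=s['tool_pos']
a=[eval(v) for v in sys.argv[1:]]
for v in a:
    x=path(v) if not isinstance(v,tuple) else np.array(v)
    print(v,x.round(4),'tool shift from here',R.inv().apply(x-s['tool_pos']).round(4),'step',R.inv().apply(x-prev).round(4));prev=x
E
python3 go.py "(.395,.229,.20)" "(.405,.229,.085)" -4
```

```text
4.15 [ 40.1 -10.1 -57.2   9.9 -30.5  36.4] [0.3876 0.2214 0.2468] F [ 0.5  0.3 -0.6] rot-> [ 0.7  0.1 -1.5]
(0.395, 0.229, 0.2) [0.395 0.229 0.2  ] tool shift from here [-0.0275  0.0382  0.0093] step [-0.0275  0.0382  0.0093]
(0.405, 0.229, 0.085) [0.405 0.229 0.085] tool shift from here [-0.0998  0.1281  0.0125] step [-0.0723  0.0899  0.0033]
-4 [0.4373 0.2329 0.0851] tool shift from here [-0.0767  0.1499  0.0198] step [0.0231 0.0218 0.0072]
```

Emit:
servo_tool(commands=[-0.02,0.0245,0.002,0,0,-1.5,0,-0.02,0.0245,0.002,0,0,0,0,-0.02,0.0245,0.002,0,0,0,0,-0.02,0.0245,0.002,0,0,0,0,-0.015,0.018,0.002,0,0,0,0,0,0,0,0,0,0,0])

```text
time_s: 4.9
tool_pos: [0.4032, 0.2272, 0.0968]
tcp_rot: [-91.3, -46.0, -4.5]
ft_force: [0.0, -0.1, 0.3]
opening: -0.0001
```

```bash
cat > pic.py <<'E'
from cell import *
import cv2,sys
n=sys.argv[1]
d=snapshot("side")["frame"][:,:,::-1];e=snapshot("top")["frame"][:,:,::-1]
a=cv2.resize(d[70:220,170:320],None,fx=2.66,fy=2.66,interpolation=2);b=cv2.resize(e[110:260,110:260],None,fx=2.66,fy=2.66,interpolation=2)
cv2.imwrite(f"pics/{n}.png",cv2.hconcat([a,b]))
E
python3 pic.py p2; python3 go.py "(.41,.229,.085)" -4 0
```

```text
5.0 [ 39.9  15.8 -70.5 -32.1 -31.3  34.7] [0.404  0.2279 0.0986] F [-0.6  0.3 -0.3] rot-> [0.2 0.2 0.9]
(0.41, 0.229, 0.085) [0.41  0.229 0.085] tool shift from here [-0.0058  0.0136  0.0018] step [-0.0058  0.0136  0.0018]
-4 [0.4373 0.2329 0.0851] tool shift from here [0.0129 0.0329 0.0083] step [0.0187 0.0192 0.0065]
0 [0.4375 0.2329 0.0952] tool shift from here [0.0203 0.026  0.0082] step [ 0.0074 -0.0069 -0.0001]
```

View pics/p2.png

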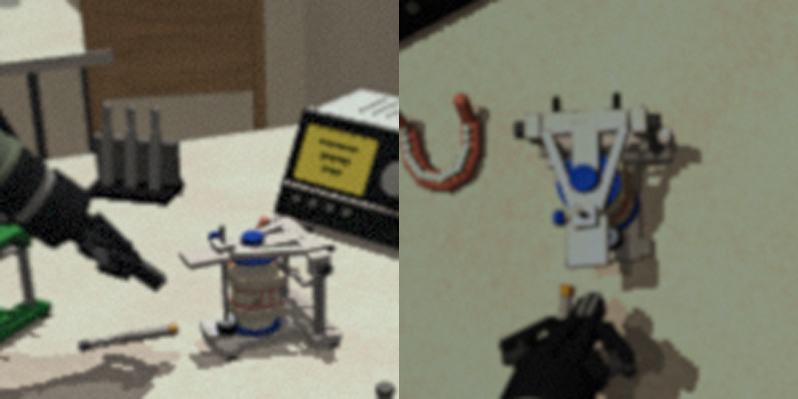

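The tip (left crop 157,285) stands in front of and below the plate (190,262), and is laterally aligned with it (right crop, tip x≈590, plate x≈588). Next I go lower and slide under.

Emit:
servo_tool(commands=[-0.008,0.016,0.002,0,0,0.5,0,-0.002,0.004,0,0,0,0.5,0,0.009,0.009,0.002,0,0,0,0,0.009,0.009,0.002,0,0,0,0,0.006,0.006,0.001,0,0,0,0,0,0,0,0,0,0,0])

```text
time_s: 5.75
tool_pos: [0.4492, 0.2326, 0.0829]
tcp_rot: [-90.6, -45.4, -4.9]
ft_force: [-4.0, 0.7, -2.1]
opening: -0.0
```

```bash
python3 pic.py p3; python3 go.py  -4 0 5 10 20 30
```

```text
5.85 [ 35.1  20.5 -67.2 -35.2 -27.8  30.6] [0.4491 0.2327 0.083 ] F [-2.1  0.9 -1.9] rot-> [-0.2  0.1  0.3]
-4 [0.4373 0.2329 0.0851] tool shift from here [-0.0068 -0.0098 -0.0009] step [-0.0068 -0.0098 -0.0009]
0 [0.4375 0.2329 0.0952] tool shift from here [ 0.0005 -0.0168 -0.0009] step [ 0.0073 -0.007  -0.0001]
5 [0.4386 0.233  0.1078] tool shift from here [ 0.0103 -0.0248 -0.0009] step [ 0.0098 -0.008   0.0001]
10 [0.4409 0.2331 0.1203] tool shift from here [ 0.0208 -0.032  -0.0006] step [ 0.0105 -0.0071  0.0002]
20 [0.4486 0.2335 0.1444] tool shift from here [ 0.0433 -0.0434  0.0003] step [ 0.0225 -0.0115  0.001 ]
30 [0.4604 0.2342 0.1668] tool shift from here [ 0.0675 -0.0508  0.0019] step [ 0.0241 -0.0074  0.0016]
```

View pics/p3.png

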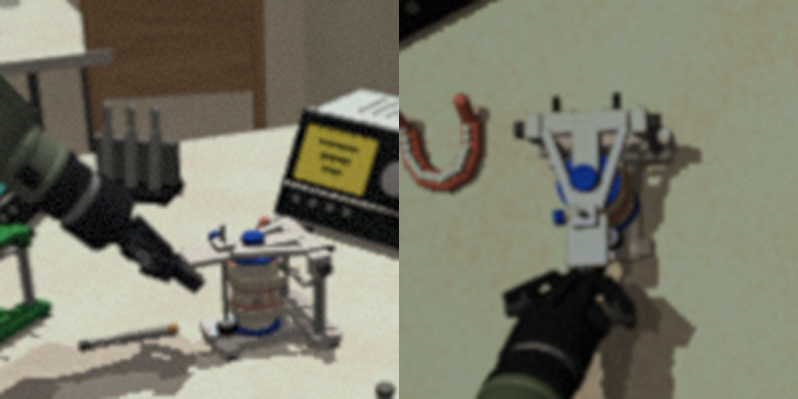

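The fingers are under the plate's edge with light contact (about 3 N). I back off a little from the pin and start lifting along the arc.

Emit:
servo_tool(commands=[0.001,-0.008,0,0,0,0,0,0.003,-0.007,0,0,0,0,0,0.005,-0.004,0,0,0,0,0,0.006,-0.004,0,0,0,0,0,0.006,-0.004,0,0,0,0,0,0.006,-0.003,0,0,0,0,0])

```text
time_s: 6.6
tool_pos: [0.4459, 0.2332, 0.1262]
tcp_rot: [-90.7, -45.5, -4.8]
ft_force: [-1.4, 0.1, -1.1]
opening: -0.0002
```

```bash
python3 pic.py p4; python3 go.py  10 15 20 25 30 35 40 45
```

```text
6.7 [ 35.5  12.1 -65.1 -24.6 -28.1  30.9] [0.4463 0.2333 0.1266] F [-2.5  1.3 -1.1] rot-> [-0.2  0.1  0.4]
10 [0.4409 0.2331 0.1203] tool shift from here [-0.0083  0.0006 -0.0006] step [-0.0083  0.0006 -0.0006]
15 [0.4442 0.2333 0.1325] tool shift from here [ 0.0028 -0.0056 -0.0002] step [ 0.011  -0.0062  0.0004]
20 [0.4486 0.2335 0.1444] tool shift from here [ 0.0143 -0.0108  0.0003] step [ 0.0115 -0.0052  0.0006]
25 [0.454  0.2338 0.1558] tool shift from here [ 0.0262 -0.015   0.0011] step [ 0.0119 -0.0042  0.0007]
30 [0.4604 0.2342 0.1668] tool shift from here [ 0.0384 -0.0182  0.0019] step [ 0.0122 -0.0032  0.0009]
35 [0.4677 0.2346 0.1771] tool shift from here [ 0.0509 -0.0202  0.0029] step [ 0.0125 -0.0021  0.001 ]
40 [0.4758 0.2351 0.1868] tool shift from here [ 0.0635 -0.0212  0.0041] step [ 0.0126 -0.001   0.0011]
45 [0.4848 0.2356 0.1957] tool shift from here [ 0.0761 -0.0211  0.0054] step [0.0126 0.0001 0.0013]
```

View pics/p4.png

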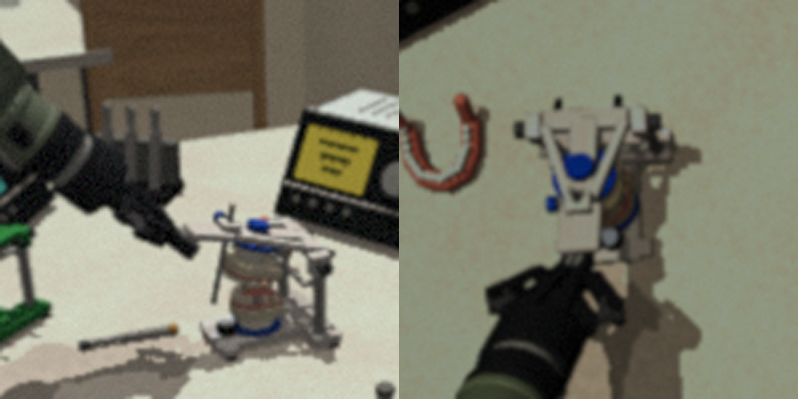

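The frame is opening (about 13°), the casts are apart and the base has not moved. I continue along the arc.

Emit:
servo_tool(commands=[0.006,-0.004,0,0,0,0,0,0.006,-0.003,0,0,0,0,0,0.006,-0.003,0,0,0,0,0,0.006,-0.002,0.0005,0,0,0,0,0.006,-0.002,0.0005,0,0,0,0,0.006,-0.002,0.0005,0,0,0,0,0.006,-0.0015,0.0005,0,0,0,0,0.006,-0.001,0.0005,0,0,0,0,0.006,-0.001,0.0005,0,0,0,0])

```text
time_s: 7.82
tool_pos: [0.4719, 0.234, 0.1819]
tcp_rot: [-90.7, -45.5, -4.8]
ft_force: [-0.4, -0.1, -0.8]
opening: 0.0003
```

```bash
python3 pic.py p5; python3 go.py  35 40 45 50 55 60 65 70 75
```

```text
7.925 [ 33.3   5.  -59.1 -12.5 -26.8  29. ] [0.4726 0.2341 0.1826] F [-1.5  0.5 -0.7] rot-> [-0.1  0.1  0.4]
35 [0.4677 0.2346 0.1771] tool shift from here [-0.0073  0.0003  0.0001] step [-0.0073  0.0003  0.0001]
40 [0.4758 0.2351 0.1868] tool shift from here [ 0.0052 -0.0007  0.0012] step [ 0.0126 -0.001   0.0012]
45 [0.4848 0.2356 0.1957] tool shift from here [ 0.0178 -0.0006  0.0025] step [0.0126 0.0001 0.0013]
50 [0.4934 0.2361 0.2028] tool shift from here [0.0289 0.0006 0.0038] step [0.0111 0.0011 0.0012]
55 [0.5027 0.2367 0.2091] tool shift from here [0.0398 0.0027 0.0051] step [0.0109 0.0021 0.0013]
60 [0.5124 0.2372 0.2146] tool shift from here [0.0505 0.0057 0.0065] step [0.0107 0.003  0.0014]
65 [0.5226 0.2378 0.2192] tool shift from here [0.0608 0.0097 0.008 ] step [0.0103 0.004  0.0015]
70 [0.5331 0.2384 0.2229] tool shift from here [0.0708 0.0145 0.0096] step [0.01   0.0049 0.0016]
75 [0.5439 0.239  0.2257] tool shift from here [0.0802 0.0202 0.0112] step [0.0095 0.0057 0.0016]
```

View pics/p5.png

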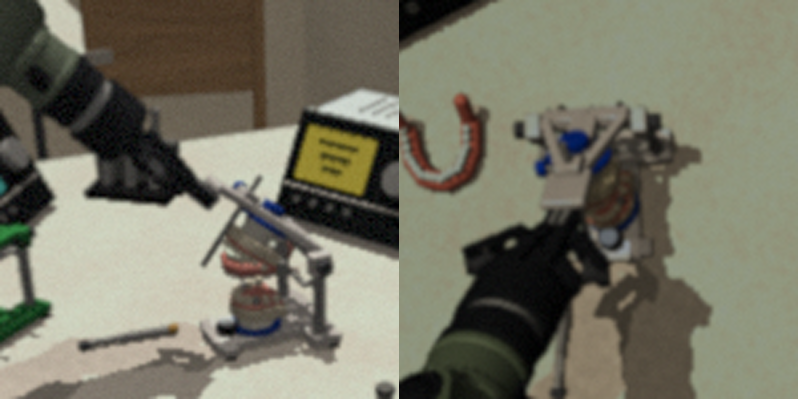

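Emit:
servo_tool(commands=[0.006,0,0.001,0,0,0,0,0.006,0,0.001,0,0,0,0,0.006,0,0.001,0,0,0,0,0.006,0.0005,0.001,0,0,0,0,0.006,0.001,0.001,0,0,0,0,0.006,0.001,0.001,0,0,0,0,0.006,0.0015,0.001,0,0,0,0,0.006,0.002,0.001,0,0,0,0,0.006,0.002,0.001,0,0,0,0])

```text
time_s: 9.05
tool_pos: [0.5192, 0.2389, 0.217]
tcp_rot: [-90.8, -45.6, -4.9]
ft_force: [0.2, -0.8, -0.6]
opening: 0.0
```

```bash
python3 pic.py p6; python3 go.py  60 65 70 75 80 85 90 95 100 105
```

```text
9.15 [ 30.2   4.7 -52.   -6.3 -24.9  26.3] [0.5198 0.2392 0.2176] F [-2.   0.1  0.5] rot-> [-0.   0.   0.5]
60 [0.5124 0.2372 0.2146] tool shift from here [-0.0072 -0.003  -0.0026] step [-0.0072 -0.003  -0.0026]
65 [0.5226 0.2378 0.2192] tool shift from here [ 0.0031  0.001  -0.0011] step [0.0103 0.004  0.0015]
70 [0.5331 0.2384 0.2229] tool shift from here [0.0131 0.0058 0.0004] step [0.01   0.0049 0.0016]
75 [0.5439 0.239  0.2257] tool shift from here [0.0226 0.0115 0.0021] step [0.0095 0.0057 0.0016]
80 [0.5549 0.2397 0.2275] tool shift from here [0.0315 0.018  0.0037] step [0.0089 0.0065 0.0017]
85 [0.5661 0.2403 0.2283] tool shift from here [0.0398 0.0253 0.0054] step [0.0083 0.0073 0.0017]
90 [0.5772 0.241  0.2282] tool shift from here [0.0475 0.0333 0.0071] step [0.0076 0.008  0.0017]
95 [0.5883 0.2416 0.2271] tool shift from here [0.0544 0.0419 0.0088] step [0.0069 0.0086 0.0017]
100 [0.5993 0.2422 0.2251] tool shift from here [0.0605 0.0511 0.0105] step [0.0061 0.0092 0.0017]
105 [0.6101 0.2428 0.222 ] tool shift from here [0.0658 0.0608 0.0122] step [0.0053 0.0097 0.0017]
```

View pics/p6.png

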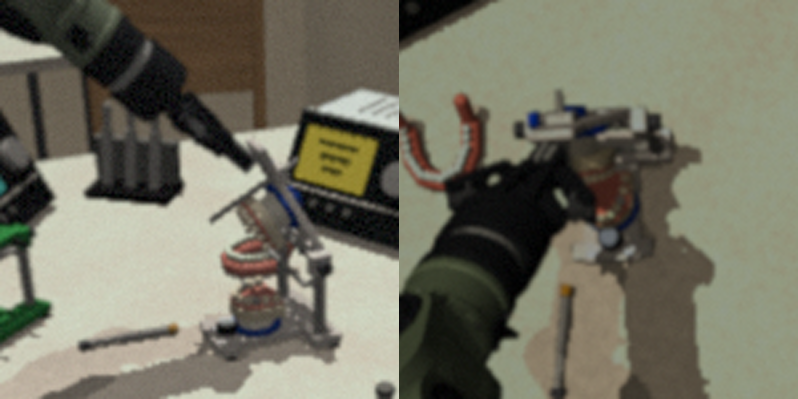

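Emit:
servo_tool(commands=[0.005,0.0022,0.0002,0,0,0,0,0.005,0.0022,0.0002,0,0,0,0,0.005,0.0025,0.0004,0,0,0,0,0.005,0.0028,0.0005,0,0,0,0,0.0045,0.003,0.0006,0,0,0,0,0.0045,0.0033,0.0006,0,0,0,0,0.004,0.0035,0.0007,0,0,0,0])

```text
time_s: 10.02
tool_pos: [0.5595, 0.2396, 0.2284]
tcp_rot: [-90.6, -45.7, -4.9]
ft_force: [-0.6, 0.6, -0.0]
opening: -0.0002
```

```bash
python3 pic.py p7; python3 go.py  80 85 90 95 100 105
```

```text
10.125 [ 27.5   6.7 -47.7  -5.  -23.1  24. ] [0.5598 0.2396 0.2286] F [-0.3  0.4  0.3] rot-> [-0.1  0.   0.5]
80 [0.5549 0.2397 0.2275] tool shift from here [-0.0042 -0.0027 -0.0004] step [-0.0042 -0.0027 -0.0004]
85 [0.5661 0.2403 0.2283] tool shift from here [0.0042 0.0046 0.0013] step [0.0083 0.0073 0.0017]
90 [0.5772 0.241  0.2282] tool shift from here [0.0118 0.0126 0.003 ] step [0.0076 0.008  0.0017]
95 [0.5883 0.2416 0.2271] tool shift from here [0.0187 0.0212 0.0047] step [0.0069 0.0086 0.0017]
100 [0.5993 0.2422 0.2251] tool shift from here [0.0248 0.0304 0.0063] step [0.0061 0.0092 0.0017]
105 [0.6101 0.2428 0.222 ] tool shift from here [0.0301 0.0401 0.008 ] step [0.0053 0.0097 0.0017]
```

View pics/p7.png

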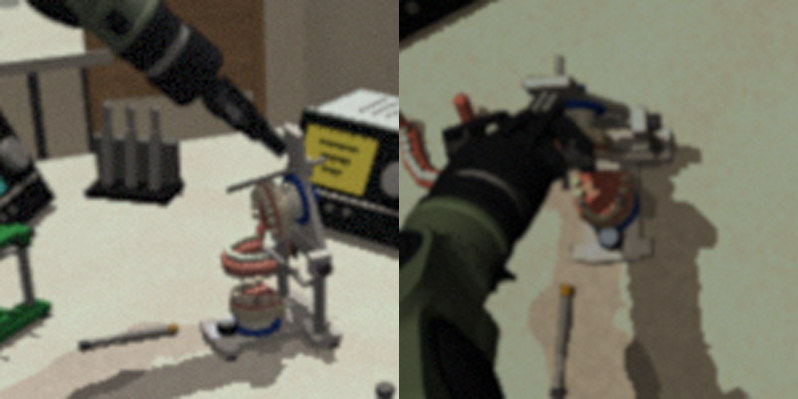

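Emit:
servo_tool(commands=[0.003,0.003,0.0006,0,0,0,0,0.003,0.003,0.0006,0,0,0,0,0.003,0.0032,0.0006,0,0,0,0,0.0028,0.0032,0.0006,0,0,0,0,0.0028,0.0034,0.0006,0,0,0,0,0.0026,0.0034,0.0006,0,0,0,0,0.0026,0.0036,0.0006,0,0,0,0,0.0024,0.0036,0.0006,0,0,0,0])

```text
time_s: 11.12
tool_pos: [0.5968, 0.2412, 0.2259]
tcp_rot: [-90.7, -45.7, -4.9]
ft_force: [0.7, -0.0, -0.8]
opening: 0.0001
```

```bash
python3 pic.py p8; python3 go.py  95 100 105
```

```text
11.225 [ 25.5  10.1 -44.2  -5.4 -21.9  22.4] [0.5969 0.2411 0.2259] F [-0.6 -0.1  0.3] rot-> [-0.1  0.   0.5]
95 [0.5883 0.2416 0.2271] tool shift from here [-0.0051 -0.007  -0.0004] step [-0.0051 -0.007  -0.0004]
100 [0.5993 0.2422 0.2251] tool shift from here [0.001  0.0022 0.0013] step [0.0061 0.0092 0.0017]
105 [0.6101 0.2428 0.222 ] tool shift from here [0.0063 0.0119 0.003 ] step [0.0053 0.0097 0.0017]
```

View pics/p8.png

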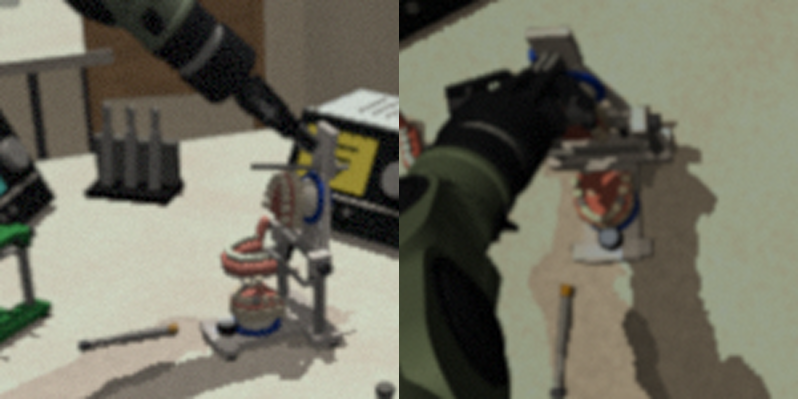

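The frame is about upright and still near the fingers. I push a little farther, slowly.

Emit:
servo_tool(commands=[0.0024,0.0036,0.0006,0,0,0,0,0.0024,0.0036,0.0006,0,0,0,0,0.0022,0.0038,0.0006,0,0,0,0,0,0,0,0,0,0,0,0,0,0,0,0,0,0])

```text
time_s: 11.85
tool_pos: [0.6106, 0.2417, 0.2228]
tcp_rot: [-90.7, -45.7, -5.0]
ft_force: [-0.5, 0.3, 0.6]
opening: -0.0002
```

```bash
python3 pic.py p9; python3 go.py  100 105
```

```text
11.95 [ 24.9  11.5 -42.9  -5.8 -21.5  21.9] [0.6105 0.2417 0.2229] F [-0.1 -1.4 -0.2] rot-> [-0.1  0.   0.5]
100 [0.5993 0.2422 0.2251] tool shift from here [-0.0063 -0.0095 -0.0006] step [-0.0063 -0.0095 -0.0006]
105 [0.6101 0.2428 0.222 ] tool shift from here [-0.001   0.0002  0.0011] step [0.0053 0.0097 0.0017]
```

View pics/p9.png

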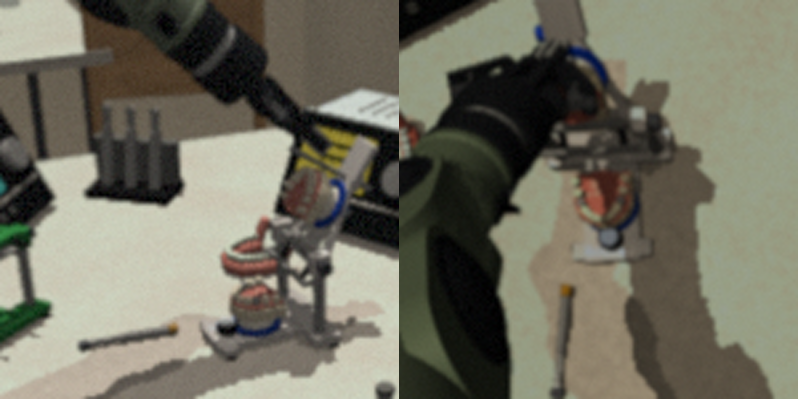

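It has tipped back past balance: left crop, plate at (355,165), leaning rearwards. The pin passes close below the finger, so I retreat up and backwards.

Emit:
servo_tool(commands=[0.003,-0.006,0,0,0,0,0,0.006,-0.012,0,0,0,0,0,0.01,-0.02,0,0,0,0,0,0.01,-0.03,0,0,0,0,0,0,-0.04,0,0,0,0,0,0,-0.04,0,0,0,0,0,0,-0.04,0,0,0,0,0,0,0,0,0,0,0,0])

```text
time_s: 12.95
tool_pos: [0.4924, 0.2539, 0.3834]
tcp_rot: [-90.4, -45.8, -5.1]
ft_force: [0.6, 0.5, 0.2]
opening: 0.0002
```

```bash
python3 - <<'E'
from cell import *
import cv2
s=get_state();print(s['time_s'],s['tool_pos'],s['ft_force'],s['qvel'].round(1))
for n in("side","top"):
    d=snapshot(n);cv2.imwrite(f"pics/{n}9.png",d["frame"][:,:,::-1])
from h import *
a=cv2.imread("pics/side9.png");a0=cv2.imread("pics/side0.png");b=cv2.imread("pics/top9.png");b0=cv2.imread("pics/top0.png")
cv2.imwrite("pics/cmp.png",cv2.vconcat([cv2.hconcat([cv2.resize(i[120:220,190:320],None,fx=3,fy=3,interpolation=2) for i in (a0,a)]),cv2.hconcat([cv2.resize(i[120:220,100:230],None,fx=3,fy=3,interpolation=2) for i in (b0,b)])])[:600])
E
```

```text
12.95 [0.49235551 0.25387902 0.38335011] [0.55881578 0.49040807 0.21791092] [-0.7  1.4 -1.7 -1.2  0.2  0.1]
```

View pics/cmp.png

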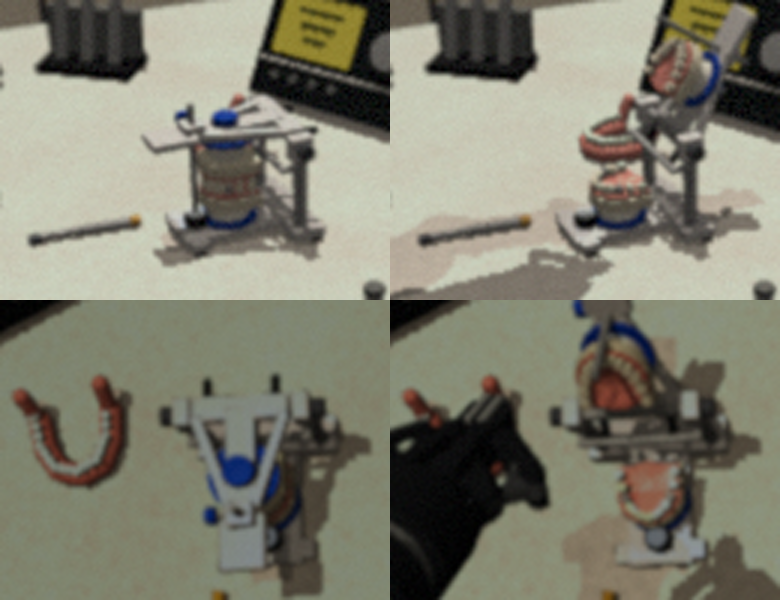

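View pics/side9.png

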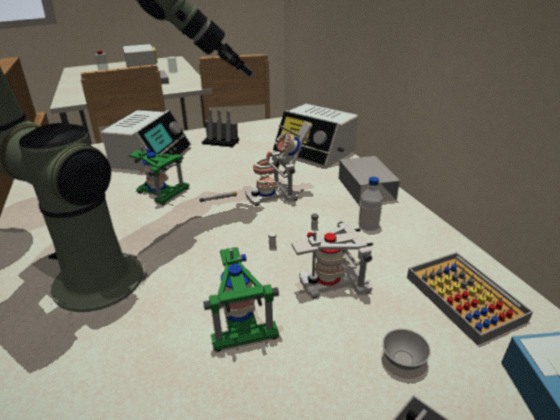

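View pics/top9.png

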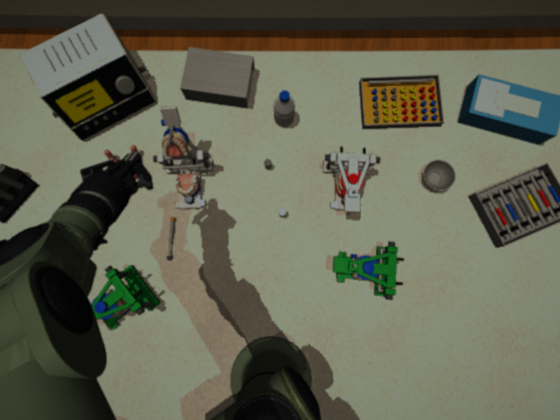

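The frame stays open, the base feet are at the same pixels as before (rear foot side crop x 308 → 310), and the others are unchanged. One still row, then a numeric check of the opening angle and the base shift.

Emit:
servo_tool(commands=[0,0,0,0,0,0,0,0,0,0,0,0,0,0,0,0,0,0,0,0,0])

```text
time_s: 13.42
tool_pos: [0.4931, 0.2517, 0.376]
tcp_rot: [-90.9, -45.4, -4.9]
ft_force: [-0.1, 0.7, 0.8]
opening: -0.0003
```

```bash
python3 - <<'E'
from cell import *
from h import *
s=get_state();print(s['time_s'],s['ft_force'].round(1),s['qvel'].round(2))
d=snapshot("side");f=d["frame"][:,:,::-1].copy()
H=np.array([.578,.241,.108])
img=cv2.resize(f[110:210,230:330],None,fx=6,fy=6,interpolation=2)
for th,c in ((105,(0,0,255)),(115,(0,255,255)),(123,(0,255,0)),(131,(255,0,0))):
    t=np.radians(th);X=[]
    for y in (-.02,.02):
        for o in (.007,.017): # underside, top
            x=-.145*np.cos(t)+o*np.sin(t);z=.145*np.sin(t)+o*np.cos(t);X.append(H+[x,x*.057+y,z])
    for p in proj(d,X): cv2.circle(img,tuple(int(v) for v in ((p-[230,110]+.5)*6)),3,c,-1)
cv2.imwrite("pics/ang.png",img)
a0=pickle.load(open("side0.pkl","rb"))["frame"].astype(np.float32);t0=pickle.load(open("top0.pkl","rb"))["frame"].astype(np.float32)
e=snapshot("top")["frame"].astype(np.float32)
g=lambda i:cv2.cvtColor(i/255,cv2.COLOR_RGB2GRAY)
f2=d["frame"].astype(np.float32)
def sh(A,B,x0,x1,y0,y1):
    T=g(A)[y0:y1,x0:x1];S=g(B)[y0-6:y1+6,x0-6:x1+6];m=cv2.matchTemplate(S,T,cv2.TM_CCOEFF_NORMED);_,v,_,l=cv2.minMaxLoc(m);return l[0]-6,l[1]-6,round(v,2)
print("blue post foot side",sh(a0,f2,284,300,170,204))
for n,r in dict(red=(290,375,225,300),bowl=(380,432,328,372),saline=(356,386,174,234),vb=(264,281,230,252),va=(307,323,210,232),wrench=(196,240,188,204)).items(): print(n,sh(a0,f2,*r))
print("red top",sh(t0,e,320,384,142,216))
E
```

```text
13.425 [-0.1  0.7  0.8] [-0.33  0.64 -0.22 -0.23  0.02 -0.06]
blue post foot side (0, 0, 0.9)
red (0, 0, 1.0)
bowl (0, 0, 1.0)
saline (0, 0, 1.0)
vb (0, 0, 1.0)
va (0, 0, 1.0)
wrench (0, 0, 0.96)
red top (0, 0, 1.0)
```

View pics/ang.png

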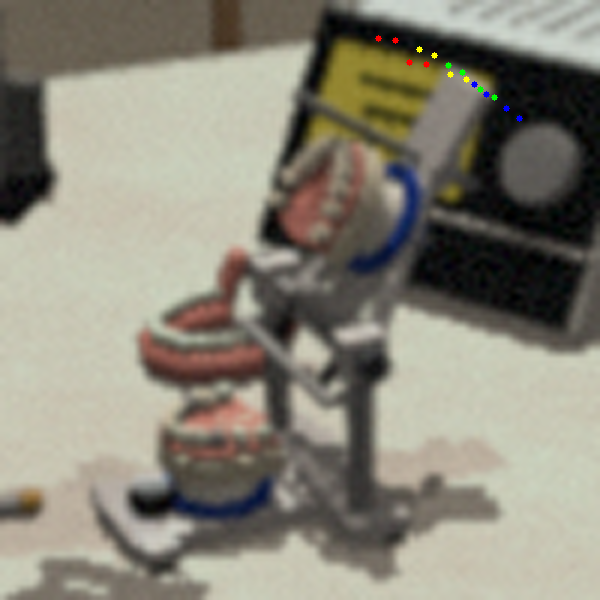

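The plate's end (447,68)–(493,92) falls on the 123° markers (2.15 rad), so the frame rests on the stop. Nothing has shifted, and the arm is clear.

```bash
python3 -c "
from cell import *
print(close_job())"
```

```text
the job is handed in; nothing more can be done
None
```

The blue articulator is open: its upper frame has tipped back onto its rear stop and stays there by itself. I handed the job in at about 13.5 s of the 43 s allowed, and close_job gave no verdict.

**What I did:** With the shut fingers pointing 45° down, I slid under the front plate. I pushed it up along the hinge arc at about 0.3–0.4 rad/s, slowing before the balance point. Once the frame fell back I retreated upwards. Wrist readings after each push were about 5 N or less.

**Last checks:**
- **Opening:** the plate's end lies on the image position predicted for about 123° (2.15 rad).
- **Blue base:** no pixel shift at its rear foot (match 0.90).
- **Other items:** red articulator, bowl, saline bottle, both vials and wrench show zero pixel shift. The red one is still shut.
- **Robot:** clear of everything, TCP about 0.38 m above the table.

**What failed or was not checked:**
- My first tool pose, level and pointing ahead, ran into the joint limits without touching anything. I backed out and used the 45° pose instead.
- The pink jaw model was partly hidden by the gripper in the last top picture, so I could not match it by pixels. The gripper stayed far above it.
- I could not measure how fast the frame fell the last stretch onto its stop.

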